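# Tip the sample block onto the viewer stage and set the focus dial

## Task

Without lifting it, push the wooden sample block up against the front step of the viewer's stage and tip it away over the step, so that it lies squarely on the stage with its blue target face towards the lens. Then turn the black focus dial until its white pointer stands within the width of the red index tab. Leave the jar, the bottle and the dish standing where they are.

Things in the scene. Friction and masses are not known exactly. Their poses are not given: they have to be found in the camera images.
- viewer: Fixed white and grey bench viewer; origin on the table under its middle, own x away from the robot, y left, yaw up to 0.2 rad. Left half: stage plate with step and lens. Right half (own y -0.155 to -0.015): console, its face rising away from the robot at 27 deg, from 16 mm high at own x = -0.096 to 82 mm at own x = 0.034, the dial in its middle
- step_edge (a point): middle of the upper front edge of the aluminium stage plate (own x -0.030 to 0.115, own y 0.030 to 0.140, 12 mm high). The plate's upright front face is the step; the edge runs along the viewer's y for 110 mm
- lens (a point): centre of the lens front, 42 mm above the table; the lens looks along the viewer's -x over the stage. It sits on a white post 92 mm high, 60 mm wide, 18 mm further back
- block_center (a point): centre of the loose wooden sample block, 60 x 60 x 100 mm, 0.28 to 0.56 kg, at first upright on the table, 10 to 40 mm short of the step, turned up to 0.15 rad; z towards the target face. It slides if pushed near the table; pushed high before it meets the step it may topple short
- target_face (a point): middle of the block's blue target face (white ring), on top at the start; z axis out of that face. Once against the step, a push 80 mm above the table tips the block with 1 to 3 N; it falls over by itself after some 40 deg. Lying on the stage, its centre is 42 mm and its upper side 72 mm above the table
- dial_grip (a point): on the dial's axis: black ribbed knob, 50 mm diameter, 36 mm high, on a skirt disc of 100 mm diameter. This point is 20 mm above the skirt and 16 mm below the knob's top; fingertips must stay less than 20 mm deeper. z axis = dial axis, out of the console face, 27 deg from vertical, leaning towards the robot (viewer's -x); grasp along it, anywhere round it
- pointer_tip (a point): outer end of the white pointer line on the dial's skirt, 50 mm from the dial's axis
- index_mark (a point): inner edge of the red index tab (12 mm wide) on the scale round the dial, at the same 50 mm from the axis and the same height as the pointer tip. The tab cannot be touched; where it stands differs each time
- dial (a joint): dial angle, rad, stops at -0.8 and 3.2; grows clockwise, looking onto its face. At 0 the pointer points to the viewer's left (own +y), at 1.57 up the slope. Starts at -0.6 to 0.2, stays where it is left (friction about 0.06 N m). It must turn 1.5 to 3.3 rad, more than one grasp allows most arms
- index (a joint): angle of the red index tab in the same measure as the dial: the pointer is right when joint dial equals joint index (1.7 to 2.7)
- jar_mid (a point): centre of a jar with a yellow cap, 52 mm diameter, 66 mm high, standing left of the stage; not to be disturbed
- bottle_mid (a point): centre of a bottle with a white and green cap, 43 mm diameter, 86 mm high, standing right of the console; not to be disturbed
- dish_mid (a point): centre of a flat pink closed dish, 90 mm diameter, 15 mm high, lying in front of the console; not to be disturbed
Not all that is in view belongs to the job. Leave any purple look-alike of the part that bears block_center alone.

How it is judged:
On the way, in this order (a step that is already met when the one before it is completed fails the run):
1. the block lies on the stage with its target face towards the lens (angle between the z axis of target_face and the x axis of viewer, either way round below 0.25 rad and x of target_face in the frame of viewer above 0.03 m and z of block_center in the frame of viewer between 0.037 and 0.047 m), for 0.2 s.
2. the dial's pointer stands within the red index tab (distance between pointer_tip and index_mark below 0.006 m), for 0.2 s.
At the end, for the whole second after the job is handed in: The block lies flat on the stage (centre 37 to 47 mm above the table, within 35 mm of the stage's middle line), its target face towards the lens within 0.25 rad of the viewer's x axis and beyond own x = 0.03; the dial's pointer tip is within 6 mm (about 0.12 rad) of the middle of the red tab (all of step 1 and y of block_center in the frame of viewer between 0.05 and 0.12 m and distance between pointer_tip and index_mark below 0.006 m); the robot touches nothing.
It fails at once if the block is lifted (centre more than 85 mm above the table; tipping alone raises it to 61 mm) (height (world z) of block_center above 0.085 m).
It fails at once if the jar is moved by more than 25 mm (distance of jar_mid from where it was at the start of the episode above 0.025 m).
It fails at once if the bottle is moved by more than 25 mm (distance of bottle_mid from where it was at the start of the episode above 0.025 m).
It fails at once if the dish is moved by more than 25 mm (distance of dish_mid from where it was at the start of the episode above 0.025 m).
It also fails if it takes over 64 s, if anything falls off the work surface, if the arm or the gripper's body presses on something with over 40 N, if the wrist force passes 120 N, or if a joint passes its speed limit or range.

## Robot

A 6-joint arm with a two-finger parallel gripper is mounted at the origin on a cart in front of the work surface, level with it; the furniture and walls round the work are solid. World frame = base frame: x ahead of the robot, y to its left, z up, the work surface at z = 0. Lengths are in m, angles in rad, forces in N, time in s.
With the tool pointing down it reaches from about 0.225 to 0.875 m from the base axis. Payload 3.4 kg.
Tool frame: the origin (TCP) lies at the very end of the fingers, on their centre line; the grasp point (between the pads) lies 19 mm behind it; x points along the fingers, y is the direction in which the jaws open and shut, and the axes are right-handed (so a half turn about x gives the same grasp; the last joint's range is limited). The gripper opens to 85 mm and grips with 20 to 120 N. Pads are 22 mm wide; open, the fingers measure 114 mm over their backs; the gripper's body (76 mm by 85 mm) begins 54 mm behind the grasp point. The pads swing forward as they close: fully open they stand 13 mm farther back than shut.
Start: joints at [-1.398, 0.276, 1.505, -0, 1.361, -0.121], TCP at [0.167, -0.55, 0.231] pointing down, gripper open.
Joint ranges: [-2.89, 2.89], [-0.75, 2.08], [0.22, 2.7], [-1.18, 4.32], [0.11, 2.71], [-2.7, 2.7]. Speed limits (rad/s): [2.57, 2.57, 3.14, 3.14, 3.14, 3.14].

## Interface

Orientations are given as a unit quaternion [w, x, y, z].
In Python, from rig import manip, cams, models gives the robot as it stands.
- The arm moves only by the tool jog_arm, never from a script. Its argument "steps" is a list of rows, each an object with "fingers": the opening, from -1 (shut) to 1 (fully open); "slide": the shift along the world's x, y, z in units of 0.12 m (1.0 is 0.12 m), a list of three; "delta_rot": the turn, a rotation vector about the world's x, y, z in units of pi/4 rad (1.0 is pi/4 rad), a list of three. A call has 1 to 20 rows; each row shifts and turns the commanded pose from where the row before left it; what a row does not reach is not made up. A row lasts 1/10 s, in which the tool goes at most 50 mm and 8.59 degrees, less where a joint would pass 70% of its speed; a pose out of reach is approached as far as the arm can. A call with a number of a shift or a turn outside -1 to 1 is refused whole. A call with a gripper value outside its range is refused whole. The fingers move at their own pace and stop on an object; "squeeze" is the grip in N (left out, the last holds). Time passes only in rows, so rows that do not move let the fingers close. It gives the time, the measured TCP pose, the force and the opening at its end, in the units of the state.
- manip.observe(): the state, without advancing time (a new reading comes with each control period).
- cams.snapshot(name): name is "side" or "top" or "wrist"; returns the picture (420x560x3 uint8, red, green, blue); there is no depth.
- cams.calibration(name): a dict with "fx", "fy", "cx", "cy" (pixels), "distortion" ([k1, k2, p1, p2, k3] as OpenCV has them; the pictures are not rectified), "R" (3x3) and "t" (3): a world point X has camera coordinates R X + t; the wrist camera has in their place "hand_eye" (4x4, takes a point from camera to tool coordinates, whose origin is the TCP and whose axes are the tool frame's). Camera axes: x right, y down, z forward; pixel columns grow to the right and rows downward; lengths in m; the calibration is good to about 2 mm. A picture is of the moment at which its call begins: read the wrist's pose just before it. calibration takes no time and is no camera call.
- manip.close_job(): hands the job in, once; it reports no verdict.
Trained networks look in the newest picture that a camera, given by its name, has taken for a name from the list of things; names that differ only in an ending like _2 or _b are one class to them, and where a whole thing is asked for, a point or a joint stands for the part that bears it (a point fixed in the world has none). Each returns a list of dicts, best first, with "confidence" (0 to 1); they miss things now and then, are a little off and sometimes report something else, mostly with a low value. They report only what shows in the picture. A call takes as long as a camera call. They do not tell look-alikes from the thing itself.
- models.find_in(thing, camera): "position" ([x, y, z] in m, in the coordinates of the camera as it stood for that picture, good to about 4 mm: the middle of the surface that is visible of it).
- models.silhouettes(thing, camera): "region" (420x560 bool, what is visible of it).
- models.mark_of(thing, camera): "position" ([x, y, z] in m, in the coordinates of the camera as it stood for that picture, good to about 4 mm: a listed point, or the origin of a listed thing).
The state is a dict: "time": time; "joint_positions": joint angles; "qvel": joint speeds; "joint_torque": joint torques, N m; "tcp_pos": TCP position; "tcp_rot": TCP orientation; "contact_force": force on the tool from outside, world axes, zero at the start; "moment": the same for the moment, N m; "opening": finger opening in m.
Only numpy, scipy, OpenCV 4.12 (cv2) and the standard library are available. Lean on these libraries where they do the work, as an engineer would, in place of code of your own. Each camera call takes 0.05 s, during which the arm holds its last target.

## Working session

There is one attempt and no reset: what is moved stays moved. The work goes in short steps, Python scripts to look and compute and a tool call to move; the robot and the scene stay as the last step left them, time stands still between calls to the robot, and variables do not carry over. Pictures are saved under pics/ and viewed, and the job is handed in when it is done.

Besides the shell and the picture viewer there is one more tool, called after "Call:" as name(argument=value, ...) on one line, values as JSON. jog_arm: Moves the arm, as the interface text tells. Shifts and turns lie within -1 to 1; 1 stands for 0.12 m of shift or pi/4 rad of turn. Its arguments: {"type":"object","properties":{"steps":{"type":"array","items":{"type":"object","properties":{"fingers":{"type":"number"},"slide":{"type":"array","items":{"type":"number","minimum":-1,"maximum":1}},"delta_rot":{"type":"array","items":{"type":"number","minimum":-1,"maximum":1}}}}},"squeeze":{"type":"number"}},"required":["steps"]}

```bash
mkdir -p pics; ls; python3 - <<'E'
from rig import manip,cams,models
import cv2,numpy as np
s=manip.observe();print(s)
for n in ["side","top","wrist"]:
    im=cams.snapshot(n);cv2.imwrite(f"pics/a_{n}.png",im[:,:,::-1])
    c=cams.calibration(n);print(n,{k:np.round(v,4).tolist() for k,v in c.items()})
E
```

```text
pics
{'time': 0.0, 'joint_positions': array([-1.39800062e+00,  2.76576070e-01,  1.50611334e+00, -2.44260111e-05,
        1.36072748e+00, -1.20989051e-01]), 'qvel': array([ 1.28158672e-03, -2.85981075e-04,  1.74144774e-03, -1.20742177e-03,
        5.80075803e-06, -3.84110356e-04]), 'joint_torque': array([-1.00643727e-03, -4.16778052e+01, -2.45809704e+01, -3.03642601e-04,
        1.12004988e-02, -3.09653785e-06]), 'tcp_pos': array([ 0.16640714, -0.54983891,  0.23045841]), 'tcp_rot': array([-0.10285268, -0.69946603, -0.10414174,  0.69951633]), 'contact_force': array([-0.10818556,  0.50348146,  0.48768206]), 'moment': array([-0.05277652,  0.02200014, -0.00478726]), 'opening': 0.08551929184606469}
side {'fx': 456.051, 'fy': 456.051, 'cx': 280.1871, 'cy': 204.7384, 'distortion': [-0.005, 0.0, 0.0, 0.0, 0.0], 'R': [[0.9929, -0.1184, 0.0115], [-0.0481, -0.4885, -0.8713], [0.1088, 0.8645, -0.4907]], 't': [-0.5241, 0.1626, 0.8257]}
top {'fx': 516.975, 'fy': 516.975, 'cx': 283.448, 'cy': 202.79, 'distortion': [-0.0828, 0.0, 0.0, 0.0, 0.0], 'R': [[0.0049, -0.9999, 0.0102], [-0.9958, -0.0058, -0.091], [0.0911, -0.0097, -0.9958]], 't': [0.1279, 0.5313, 0.9861]}
wrist {'fx': 294.8643, 'fy': 294.8643, 'cx': 279.1648, 'cy': 216.198, 'distortion': [-0.0215, 0.0, 0.0, 0.0, 0.0], 'hand_eye': [[-0.0006, -0.2962, 0.9551, -0.1425], [1.0, -0.0001, 0.0006, -0.0001], [-0.0, 0.9551, 0.2962, -0.0749], [0.0, 0.0, 0.0, 1.0]]}
```

View pics/a_side.png

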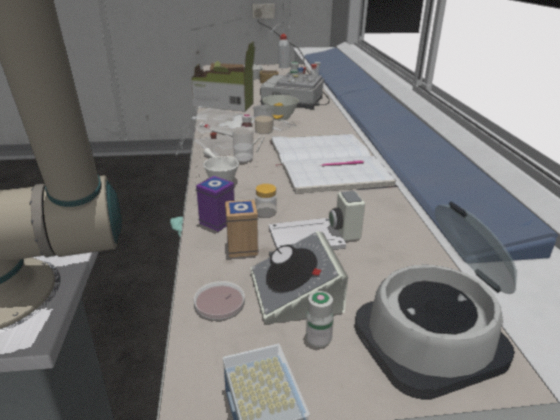

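View pics/a_top.png

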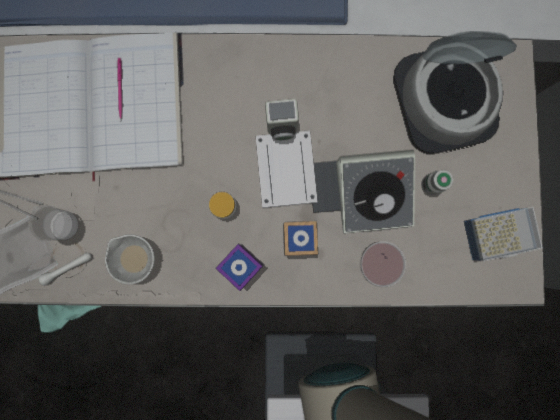

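```bash
cat > h.py <<'E'
from rig import manip,cams,models
import cv2,numpy as np
from scipy.spatial.transform import Rotation as Ro
def campose(n,s=None):
    c=cams.calibration(n)
    if 'R' in c:
        R=np.array(c['R']);t=np.array(c['t']);return R.T,-R.T@t
    s=s or manip.observe()
    q=s['tcp_rot'];Rt=Ro.from_quat([q[1],q[2],q[3],q[0]]).as_matrix()
    H=np.array(c['hand_eye']);return Rt@H[:3,:3],Rt@H[:3,3]+s['tcp_pos']
def ray(n,uv,s=None):
    c=cams.calibration(n);K=np.array([[c['fx'],0,c['cx']],[0,c['fy'],c['cy']],[0,0,1]])
    p=cv2.undistortPoints(np.array([[uv]],float),K,np.array(c['distortion']))[0,0]
    R,o=campose(n,s);d=R@np.array([p[0],p[1],1]);return o,d/np.linalg.norm(d)
def tri(rays):
    A=0;b=0
    for o,d in rays:
        P=np.eye(3)-np.outer(d,d);A=A+P;b=b+P@o
    x=np.linalg.solve(A,b)
    return x,[np.linalg.norm((np.eye(3)-np.outer(d,d))@(x-o)) for o,d in rays]
def atz(n,uv,z,s=None):
    o,d=ray(n,uv,s);return o+d*(z-o[2])/d[2]
def proj(n,X,s=None):
    c=cams.calibration(n);K=np.array([[c['fx'],0,c['cx']],[0,c['fy'],c['cy']],[0,0,1]])
    R,o=campose(n,s);Xc=(np.atleast_2d(X)-o)@R
    return cv2.projectPoints(Xc,np.zeros(3),np.zeros(3),K,np.array(c['distortion']))[0][:,0]
def tipw():
    s=manip.observe();q=s['tcp_rot'];Rt=Ro.from_quat([q[1],q[2],q[3],q[0]]).as_matrix()
    return s,Rt
E
python3 - <<'E'
from h import *
T="viewer step_edge lens block_center target_face dial_grip pointer_tip index_mark jar_mid bottle_mid dish_mid".split()
for n in ["side","top"]:
    R,o=campose(n)
    for t in T:
        for r in models.mark_of(t,n)[:3]:
            print(n,t,round(r['confidence'],2),np.round(R@np.array(r['position'])+o,4), np.round(proj(n,R@np.array(r['position'])+o)[0]))
print(manip.observe()['time'])
E
```

```text
side viewer 0.97 [0.562  0.0369 0.0015] [295. 263.]
side viewer 0.16 [0.529  0.115  0.0137] [274. 237.]
side step_edge 0.68 [0.527  0.1175 0.0134] [273. 237.]
side lens 0.89 [0.6528 0.1317 0.0393] [330. 220.]
side block_center 0.98 [0.4022 0.2114 0.0521] [214. 202.]
side block_center 0.88 [0.455  0.1022 0.0492] [239. 228.]
side target_face 0.87 [0.404  0.2089 0.1004] [213. 184.]
side target_face 0.86 [0.4574 0.099  0.0987] [240. 208.]
side dial_grip 0.71 [ 0.5284 -0.0561  0.0715] [285. 263.]
side dial_grip 0.3 [0.5624 0.0363 0.0036] [295. 262.]
side pointer_tip 0.72 [ 0.5754 -0.0798  0.0708] [314. 270.]
side pointer_tip 0.65 [ 0.5214 -0.0041  0.0515] [277. 255.]
side index_mark 0.51 [ 0.4133 -0.0659  0.0079] [221. 299.]
side index_mark 0.43 [ 0.5306 -0.0565  0.0728] [286. 263.]
side bottle_mid 0.79 [ 0.5735 -0.1674  0.0404] [322. 319.]
side dish_mid 0.87 [ 0.4121 -0.0643  0.0095] [220. 298.]
top viewer 0.96 [0.5685 0.0378 0.0031] [330. 185.]
top step_edge 0.84 [0.5287 0.1175 0.014 ] [290. 204.]
top lens 0.83 [0.654  0.1342 0.0449] [282. 138.]
top block_center 0.69 [0.4052 0.2096 0.0522] [241. 268.]
top target_face 0.94 [0.4611 0.1054 0.0985] [298. 238.]
top target_face 0.65 [0.4104 0.2117 0.1012] [238. 266.]
top dial_grip 0.68 [ 0.5317 -0.0566  0.075 ] [384. 200.]
top pointer_tip 0.69 [ 0.5266 -0.0031  0.0525] [354. 204.]
top index_mark 0.57 [ 0.5732 -0.0828  0.0766] [398. 178.]
top jar_mid 0.7 [0.5196 0.2499 0.0358] [222. 208.]
top bottle_mid 0.8 [ 0.5723 -0.1692  0.0438] [438. 181.]
top dish_mid 0.65 [ 0.4116 -0.069   0.007 ] [384. 264.]
1.25
```

```bash
python3 - <<'E'
import cv2
a=cv2.imread('pics/a_top.png')[90:300,195:455];cv2.imwrite('pics/a_topz.png',cv2.resize(a,None,fx=2.85,fy=2.85,interpolation=cv2.INTER_CUBIC))
a=cv2.imread('pics/a_side.png')[170:350,180:380];cv2.imwrite('pics/a_sidez.png',cv2.resize(a,None,fx=3.3,fy=3.3,interpolation=cv2.INTER_CUBIC))
E
```

```text
(no output)
```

View pics/a_topz.png

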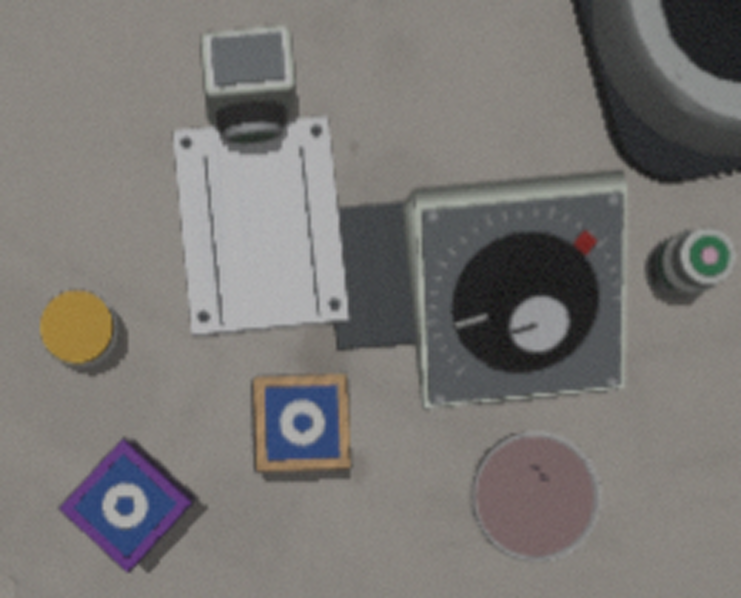

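View pics/a_sidez.png

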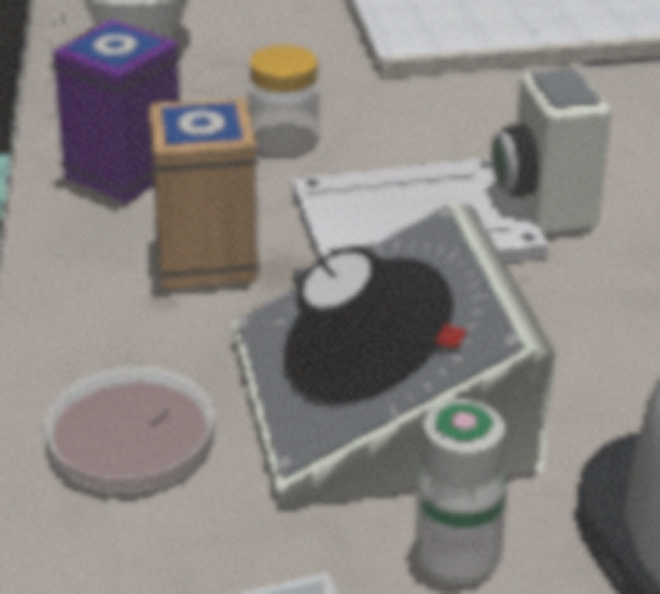

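```bash
python3 - <<'E'
from h import *
f=lambda u,v:(195+(u+.5)/2.85-.5,90+(v+.5)/2.85-.5)
pl={k:atz("top",f(*p),.012)[:2] for k,p in dict(TL=(175,130),TR=(328,119),BL=(191,334),BR=(349,319)).items()}
bl=[atz("top",f(*p),.1)[:2] for p in [(252,378),(347,374),(351,467),(256,472)]]
print({k:v.round(4) for k,v in pl.items()})
ang=lambda d:np.arctan2(d[1],d[0])
print('yaw from sides',ang(pl['TL']-pl['BL']),ang(pl['TR']-pl['BR']),'front/back',ang(pl['BL']-pl['BR'])-np.pi/2,ang(pl['TL']-pl['TR'])-np.pi/2)
print('block',np.round(bl,4),np.mean(bl,0), [ang(bl[0]-bl[3]),ang(bl[1]-bl[2]),ang(bl[0]-bl[1])-np.pi/2,ang(bl[3]-bl[2])-np.pi/2])
# fit viewer pose to plate corners
own=np.array([[.115,.14],[.115,.03],[-.03,.14],[-.03,.03]]);W=np.array([pl[k] for k in['TL','TR','BL','BR']])
from scipy.optimize import least_squares
def F(p):
    c,s=np.cos(p[2]),np.sin(p[2]);return (own@np.array([[c,s],[-s,c]])+p[:2]-W).ravel()
r=least_squares(F,[.56,.037,0]);print(r.x,np.round(r.fun,4));p=r.x
V=lambda X:np.array([np.cos(p[2])*X[0]-np.sin(p[2])*X[1]+p[0],np.sin(p[2])*X[0]+np.cos(p[2])*X[1]+p[1],X[2]])
# dial
a=np.radians(27); up=np.array([np.cos(a),0,np.sin(a)]); nz=np.array([-np.sin(a),0,np.cos(a)]); ctr=np.array([-.031,-.085,.049])
for h in [0,.006,.01]:
  C=ctr+nz*h
  print(h,[ (f0-np.array([195,90]))*2.85 if 0 else (np.round((proj('top',V(C+.05*(np.cos(t)*np.array([0,1,0])+np.sin(t)*up)))[0]-[195,90])*2.85)) for t in (0,1.57,2.2,3.14,4.71)])
print('viewer, dialgrip', V([0,0,0]),V(ctr+nz*.026),V([-.03,.085,.012]),'lens',V([.1,.085,.042]))
np.save('vp.npy',p)
E
```

```text
{'TL': array([0.6671, 0.1861]), 'TR': array([0.6757, 0.0786]), 'BL': array([0.5234, 0.1736]), 'BR': array([0.5344, 0.064 ])}
yaw from sides 0.08711952776431824 0.102559320249605 front/back 0.1007626578630254 0.08036014313119577
block [[0.4884 0.132 ]
 [0.4912 0.072 ]
 [0.4327 0.0695]
 [0.4293 0.1292]] [0.46040843 0.10064716] [np.float64(0.04741251976619664), np.float64(0.04276281505873688), np.float64(0.047343687724119565), np.float64(0.05659912835271497)]
[0.56574229 0.03698629 0.09327288] [ 0.0001  0.001   0.0017 -0.001  -0.0005  0.     -0.0014  0.    ]
0 [array([449., 308.]), array([522., 231.]), array([566., 241.]), array([596., 295.]), array([523., 369.])]
0.006 [array([450., 311.]), array([524., 234.]), array([568., 244.]), array([598., 298.]), array([525., 373.])]
0.01 [array([451., 313.]), array([525., 236.]), array([569., 246.]), array([600., 300.]), array([526., 375.])]
viewer, dialgrip [0.56574229 0.03698629 0.        ] [ 0.53104129 -0.05163087  0.07216617] [0.52795598 0.11882269 0.012     ] lens [0.6573909  0.13093059 0.042     ]
```

```bash
cat >> h.py <<'E'
try:
    p=np.load('vp.npy')
    Rv=Ro.from_euler('z',p[2]).as_matrix();tv=np.array([p[0],p[1],0])
    V=lambda X:Rv@np.array(X)+tv
    a27=np.radians(27);UP=np.array([np.cos(a27),0,np.sin(a27)]);NZ=np.array([-np.sin(a27),0,np.cos(a27)]);CTR=np.array([-.031,-.085,.049])
    def dang(n,uv,h=.004,s=None):
        o,d=ray(n,uv,s);C=V(CTR+NZ*h);nn=Rv@NZ;X=o+d*((C-o)@nn)/(d@nn);r=Rv.T@(X-C)
        return np.arctan2(r@UP,r[1]),np.hypot(r@UP,r[1])
except FileNotFoundError: pass
def Rtgt(psi=0,tilt=np.radians(27)):
    x=np.array([np.sin(tilt),0,-np.cos(tilt)]);y=np.array([0,1,0]);z=np.cross(x,y)
    return Rv@np.c_[x,y,z]@Ro.from_euler('x',psi).as_matrix()
E
python3 - <<'E'
from h import *
f=lambda u,v:(195+(u+.5)/2.85-.5,90+(v+.5)/2.85-.5)
for q in [(456,325),(488,317),(579,250),(586,243)]: print(q,dang('top',f(*q)))
g=lambda u,v:(180+(u+.5)/3.3-.5,170+(v+.5)/3.3-.5)
print(dang('side',g(443,340)))
s,Rt=tipw();print(Rt.round(3),s['tcp_pos'])
for psi in (0,np.pi): 
    w=Ro.from_matrix(Rtgt(psi)@Rt.T).as_rotvec();print(psi,w,w/(np.pi/4),np.linalg.norm(w))
E
```

```text
(456, 325) (np.float64(-0.21896062610900938), np.float64(0.04776356320181327))
(488, 317) (np.float64(-0.2602290646571383), np.float64(0.025740027315234962))
(579, 250) (np.float64(2.3737319091521), np.float64(0.051058715834125724))
(586, 243) (np.float64(2.374027303972125), np.float64(0.05753771354267677))
(np.float64(2.380520912664648), np.float64(0.05046062456545538))
[[ 0.     0.29  -0.957]
 [-0.    -0.957 -0.29 ]
 [-1.     0.     0.   ]] [ 0.1665094  -0.55041197  0.23132671]
0 [-0.67825143 -0.13277561  2.86437953] [-0.86357654 -0.16905515  3.64704129] 2.946578431701144
3.141592653589793 [ 0.09089736 -0.46319875 -0.19679096] [ 0.11573411 -0.58976296 -0.25056203] 0.5114118611404682
```

Call:
jog_arm(steps=[{"slide": [0.08,0.267,0.02],"delta_rot": [-0.0432,-0.0085,0.1824],"fingers": -0.3},{"slide": [0.08,0.267,0.02],"delta_rot": [-0.0432,-0.0085,0.1824],"fingers": -0.3},{"slide": [0.08,0.267,0.02],"delta_rot": [-0.0432,-0.0085,0.1824],"fingers": -0.3},{"slide": [0.08,0.267,0.02],"delta_rot": [-0.0432,-0.0085,0.1824],"fingers": -0.3},{"slide": [0.08,0.267,0.02],"delta_rot": [-0.0432,-0.0085,0.1824],"fingers": -0.3},{"slide": [0.08,0.267,0.02],"delta_rot": [-0.0432,-0.0085,0.1824],"fingers": -0.3},{"slide": [0.08,0.267,0.02],"delta_rot": [-0.0432,-0.0085,0.1824],"fingers": -0.3},{"slide": [0.08,0.267,0.02],"delta_rot": [-0.0432,-0.0085,0.1824],"fingers": -0.3},{"slide": [0.08,0.267,0.02],"delta_rot": [-0.0432,-0.0085,0.1824],"fingers": -0.3},{"slide": [0.08,0.267,0.02],"delta_rot": [-0.0432,-0.0085,0.1824],"fingers": -0.3},{"slide": [0.08,0.267,0.02],"delta_rot": [-0.0432,-0.0085,0.1824],"fingers": -0.3},{"slide": [0.08,0.267,0.02],"delta_rot": [-0.0432,-0.0085,0.1824],"fingers": -0.3},{"slide": [0.08,0.267,0.02],"delta_rot": [-0.0432,-0.0085,0.1824],"fingers": -0.3},{"slide": [0.08,0.267,0.02],"delta_rot": [-0.0432,-0.0085,0.1824],"fingers": -0.3},{"slide": [0.08,0.267,0.02],"delta_rot": [-0.0432,-0.0085,0.1824],"fingers": -0.3},{"slide": [0.08,0.267,0.02],"delta_rot": [-0.0432,-0.0085,0.1824],"fingers": -0.3},{"slide": [0.08,0.267,0.02],"delta_rot": [-0.0432,-0.0085,0.1824],"fingers": -0.3},{"slide": [0.08,0.267,0.02],"delta_rot": [-0.0432,-0.0085,0.1824],"fingers": -0.3},{"slide": [0.08,0.267,0.02],"delta_rot": [-0.0432,-0.0085,0.1824],"fingers": -0.3},{"slide": [0.08,0.267,0.02],"delta_rot": [-0.0432,-0.0085,0.1824],"fingers": -0.3}])

```text
time: 3.25
tcp_pos: [0.3581, 0.0921, 0.2797]
tcp_rot: [0.852, -0.027, 0.521, 0.043]
contact_force: [-0.2, -0.3, 0.8]
opening: 0.03
```

```bash
cat > st.py <<'E'
from h import *
import sys
s,Rt=tipw();psi=float(sys.argv[1]) if len(sys.argv)>1 else 0
print('t',round(s['time'],2),'tcp',s['tcp_pos'].round(4),'own',(Rv.T@(s['tcp_pos']-tv)).round(4),'q',s['joint_positions'].round(3),'F',s['contact_force'].round(2),'op',round(s['opening'],4))
w=Ro.from_matrix(Rtgt(psi)@Rt.T).as_rotvec();print('rot units',(w/(np.pi/4)).round(4))
E
python3 st.py
```

```text
t 3.25 tcp [0.3581 0.0921 0.2797] own [-0.2016  0.0742  0.2797] q [ 0.033 -0.342  2.07   0.037  0.941 -1.654] F [-0.17 -0.26  0.76] op 0.03
rot units [ 0.0017  0.0019 -0.0099]
```

Call:
jog_arm(steps=[{"slide": [0.03,0.003,-0.27]},{"slide": [0.03,0.003,-0.27]},{"slide": [0.03,0.003,-0.27]},{"slide": [0.03,0.003,-0.27]},{"slide": [0.03,0.003,-0.27]},{"slide": [0.03,0.003,-0.27]},{"slide": [0.03,0.003,-0.27]},{"slide": [0.03,0.003,-0.23]},{"slide": [0,0,0]}])

```text
validation failed for argument at $.st...
```

```bash
python3 st.py; python3 -c "
from h import *
for n in ['wrist','side']: cv2.imwrite(f'pics/b_{n}.png',cams.snapshot(n)[:,:,::-1])
"
```

```text
t 3.25 tcp [0.3581 0.0921 0.2797] own [-0.2016  0.0742  0.2797] q [ 0.033 -0.342  2.07   0.037  0.941 -1.654] F [-0.17 -0.26  0.76] op 0.03
rot units [ 0.0017  0.0019 -0.0099]
```

View pics/b_side.png

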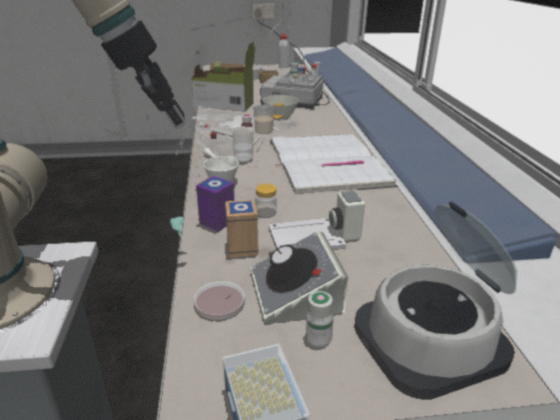

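View pics/b_wrist.png

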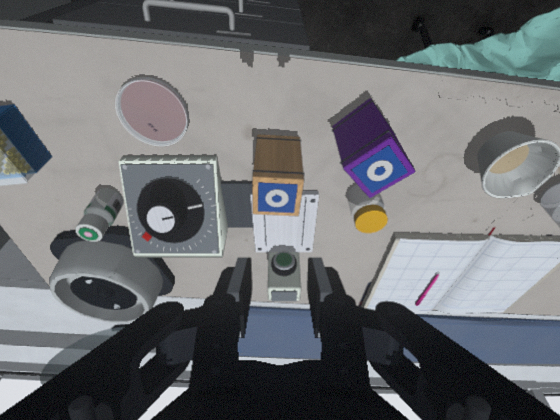

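Call:
jog_arm(steps=[{"slide": [0.03,0.003,-0.27],"delta_rot": [0,0,0],"fingers": -0.3},{"slide": [0.03,0.003,-0.27],"delta_rot": [0,0,0],"fingers": -0.3},{"slide": [0.03,0.003,-0.27],"delta_rot": [0,0,0],"fingers": -0.3},{"slide": [0.03,0.003,-0.27],"delta_rot": [0,0,0],"fingers": -0.3},{"slide": [0.03,0.003,-0.27],"delta_rot": [0,0,-0.01],"fingers": -0.3},{"slide": [0.03,0.003,-0.27],"delta_rot": [0,0,0],"fingers": -0.3},{"slide": [0.03,0.003,-0.27],"delta_rot": [0,0,0],"fingers": -0.3},{"slide": [0.03,0.003,-0.23],"delta_rot": [0,0,0],"fingers": -0.3},{"slide": [0,0,0],"delta_rot": [0,0,0],"fingers": -0.3}])

```text
time: 4.25
tcp_pos: [0.3895, 0.0898, 0.0435]
tcp_rot: [0.846, -0.02, 0.532, 0.038]
contact_force: [0.8, -0.5, 1.3]
opening: 0.0299
```

```bash
python3 st.py; python3 -c "
from h import *
for n in ['wrist','side']: cv2.imwrite(f'pics/c_{n}.png',cams.snapshot(n)[:,:,::-1])
"
```

```text
t 4.25 tcp [0.3895 0.0898 0.0435] own [-0.1706  0.069   0.0435] q [ 0.021  0.105  2.489  0.325  0.107 -1.949] F [ 0.76 -0.49  1.27] op 0.0299
rot units [-0.0062 -0.0308  0.0106]
```

View pics/c_side.png

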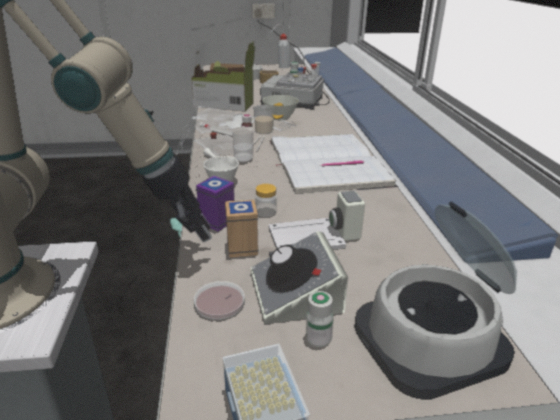

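View pics/c_wrist.png

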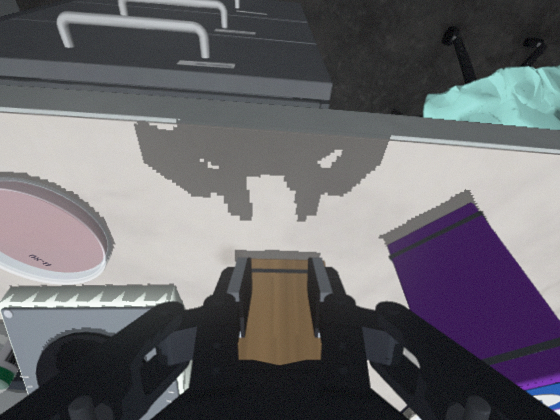

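```bash
python3 - <<'E'
from h import *
s,Rt=tipw()
for d in (15,12):
    print((Ro.from_matrix(Rtgt(0,np.radians(d))@Rt.T).as_rotvec()/(np.pi/4)).round(4))
E
```

```text
[-0.0294  0.2398  0.0089]
[-0.0354  0.3062  0.0091]
```

Call:
jog_arm(steps=[{"slide": [-0.02,0.02,0.03],"delta_rot": [-0.015,0.12,0.004],"fingers": -0.3},{"slide": [-0.02,0.02,0],"delta_rot": [-0.015,0.12,0.004],"fingers": -0.3},{"slide": [0,0,-0.07],"delta_rot": [0,0,0],"fingers": -0.3},{"slide": [0,0,-0.07],"delta_rot": [0,0,0],"fingers": -0.3},{"slide": [0,0,0],"delta_rot": [0,0,0],"fingers": -0.3}])

```text
time: 4.85
tcp_pos: [0.3846, 0.0975, 0.031]
tcp_rot: [0.798, -0.027, 0.601, 0.04]
contact_force: [-1.5, -0.7, -0.1]
opening: 0.0297
```

```bash
python3 st.py
```

```text
t 4.85 tcp [0.3846 0.0975 0.031 ] own [-0.1747  0.0771  0.031 ] q [ 0.057  0.15   2.372  0.051  0.341 -1.656] F [-1.48 -0.68 -0.05] op 0.0297
rot units [ 0.0153 -0.2445 -0.005 ]
```

Call:
jog_arm(steps=[{"slide": [0.1,-0.015,0],"delta_rot": [0,0,0],"fingers": -0.3},{"slide": [0.1,0.009,0],"delta_rot": [0,0,0],"fingers": -0.3},{"slide": [0.066,0.006,0],"delta_rot": [0,0,0],"fingers": -0.3},{"slide": [0.05,0.005,0],"delta_rot": [0,0,0],"fingers": -0.3},{"slide": [0.05,0.005,0],"delta_rot": [0,0,0],"fingers": -0.3},{"slide": [0.05,0.005,0],"delta_rot": [0,0,0],"fingers": -0.3},{"slide": [0.05,0.005,0],"delta_rot": [0,0,0],"fingers": -0.3}])

```text
time: 5.55
tcp_pos: [0.4403, 0.1003, 0.03]
tcp_rot: [0.797, -0.027, 0.602, 0.041]
contact_force: [-1.8, -0.2, -0.8]
opening: 0.0296
```

```bash
python3 st.py; python3 -c "
from h import *
for n in ['top','side']: cv2.imwrite(f'pics/d_{n}.png',cams.snapshot(n)[:,:,::-1])
a=cv2.imread('pics/d_top.png')[90:300,195:455];b=cv2.imread('pics/d_side.png')[120:330,130:390]
cv2.imwrite('pics/d.png',np.hstack([cv2.resize(a,(400,323)),cv2.resize(b,(400,323))]))
"
```

```text
t 5.55 tcp [0.4403 0.1003 0.03  ] own [-0.119   0.0748  0.03  ] q [ 0.055  0.22   2.267  0.049  0.38  -1.656] F [-1.81 -0.17 -0.84] op 0.0296
rot units [ 0.0148 -0.248  -0.006 ]
```

View pics/d.png

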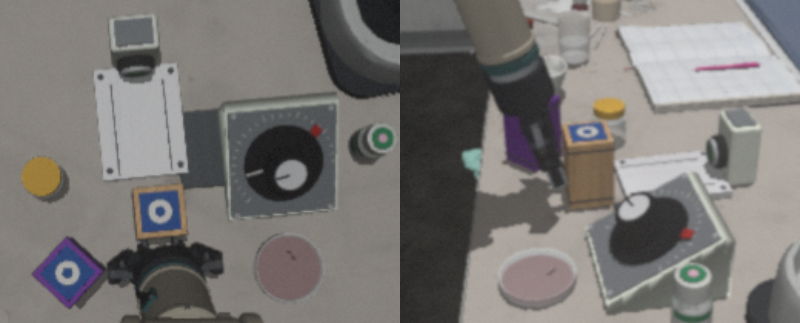

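Call:
jog_arm(steps=[{"slide": [0.045,0.004,0],"delta_rot": [0,0,0],"fingers": -0.3},{"slide": [0.045,0.004,0],"delta_rot": [0,0,0],"fingers": -0.3},{"slide": [0.035,0.003,0],"delta_rot": [0,0,0],"fingers": -0.3},{"slide": [0.02,0.002,0],"delta_rot": [0,0,0],"fingers": -0.3},{"slide": [0.01,0.001,0],"delta_rot": [0,0,0],"fingers": -0.3}])

```text
time: 6.15
tcp_pos: [0.4596, 0.1019, 0.0303]
tcp_rot: [0.797, -0.026, 0.602, 0.041]
contact_force: [-1.6, -0.0, -1.0]
opening: 0.0298
```

```bash
python3 st.py
```

```text
t 6.15 tcp [0.4596 0.1019 0.0303] own [-0.0996  0.0745  0.0303] q [ 0.056  0.241  2.23   0.046  0.394 -1.651] F [-1.57 -0.02 -1.02] op 0.0298
rot units [ 0.0147 -0.2461 -0.0057]
```

Call:
jog_arm(steps=[{"slide": [0.015,0.0015,0],"delta_rot": [0,0,0],"fingers": -0.3},{"slide": [0.015,0.0015,0],"delta_rot": [0,0,0],"fingers": -0.3}])

```text
time: 6.35
tcp_pos: [0.4598, 0.1021, 0.0295]
tcp_rot: [0.795, -0.027, 0.604, 0.041]
contact_force: [-11.0, -1.8, 7.5]
opening: 0.0297
```

```bash
python3 st.py
```

```text
t 6.35 tcp [0.4598 0.1021 0.0295] own [-0.0994  0.0747  0.0295] q [ 0.057  0.244  2.225  0.045  0.401 -1.65 ] F [-11.01  -1.78   7.46] op 0.0297
rot units [ 0.0153 -0.2536 -0.0062]
```

Call:
jog_arm(steps=[{"slide": [-0.1,-0.01,0],"delta_rot": [0,0,0],"fingers": -0.3},{"slide": [-0.02,-0.002,0.2],"delta_rot": [0,0,0],"fingers": -0.3},{"slide": [0,0,0.2],"delta_rot": [0,0,0],"fingers": -0.3},{"slide": [0.06,0.006,0],"delta_rot": [0,0,0],"fingers": -0.3},{"slide": [0.05,0.005,0],"delta_rot": [0,0,0],"fingers": -0.3},{"slide": [0.05,0.005,0],"delta_rot": [0,0,0],"fingers": -0.3},{"slide": [0.05,0.005,0.01],"delta_rot": [0,0,0],"fingers": -0.3},{"slide": [0.05,0.005,0.01],"delta_rot": [0,0,0],"fingers": -0.3}])

```text
time: 7.15
tcp_pos: [0.478, 0.1039, 0.0791]
tcp_rot: [0.796, -0.027, 0.604, 0.041]
contact_force: [-4.0, -0.3, 4.9]
opening: 0.0298
```

```bash
python3 st.py; python3 -c "
from h import *
for n in ['top','side']: cv2.imwrite(f'pics/e_{n}.png',cams.snapshot(n)[:,:,::-1])
a=cv2.imread('pics/e_top.png')[90:300,195:455];b=cv2.imread('pics/e_side.png')[120:330,130:390]
cv2.imwrite('pics/e.png',np.hstack([cv2.resize(a,(400,323)),cv2.resize(b,(400,323))]))
"
```

```text
t 7.15 tcp [0.478  0.1039 0.0791] own [-0.0811  0.0748  0.0791] q [ 0.059  0.179  2.123  0.032  0.567 -1.633] F [-3.99 -0.31  4.9 ] op 0.0298
rot units [ 0.0149 -0.252  -0.0059]
```

View pics/e.png

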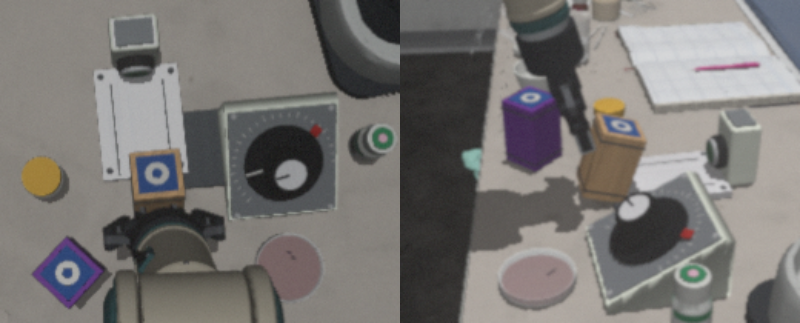

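Call:
jog_arm(steps=[{"slide": [0.05,0.005,0.02],"delta_rot": [0,0,0],"fingers": -0.3},{"slide": [0.05,0.005,0.02],"delta_rot": [0,0,0],"fingers": -0.3},{"slide": [0.05,0.005,0.02],"delta_rot": [0,0,0],"fingers": -0.3},{"slide": [0.05,0.005,0.02],"delta_rot": [0,0,0],"fingers": -0.3},{"slide": [0.05,0.005,0.02],"delta_rot": [0,0,0],"fingers": -0.3},{"slide": [0.05,0.005,0.02],"delta_rot": [0,0,0],"fingers": -0.3}])

```text
time: 7.85
tcp_pos: [0.5167, 0.1077, 0.0957]
tcp_rot: [0.797, -0.026, 0.601, 0.041]
contact_force: [-0.6, 0.1, 1.2]
opening: 0.0301
```

```bash
python3 st.py; python3 -c "
from h import *
for n in ['top','side']: cv2.imwrite(f'pics/f_{n}.png',cams.snapshot(n)[:,:,::-1])
a=cv2.imread('pics/f_top.png')[90:300,195:455];b=cv2.imread('pics/f_side.png')[120:330,130:390]
cv2.imwrite('pics/f.png',np.hstack([cv2.resize(a,(400,323)),cv2.resize(b,(400,323))]))
"
```

```text
t 7.85 tcp [0.5167 0.1077 0.0957] own [-0.0423  0.0749  0.0957] q [ 0.062  0.205  2.031  0.028  0.628 -1.625] F [-0.59  0.05  1.19] op 0.0301
rot units [ 0.0146 -0.2447 -0.0057]
```

View pics/f.png

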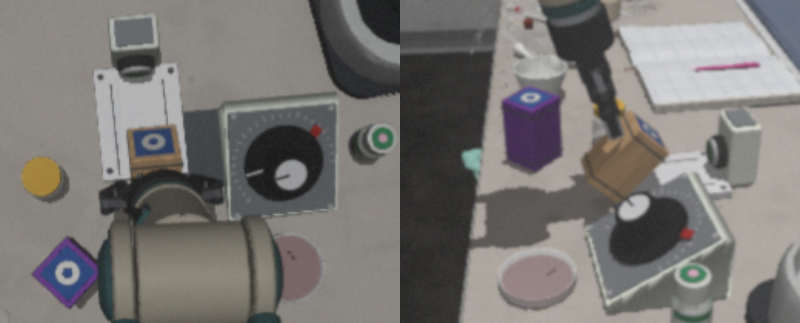

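Call:
jog_arm(steps=[{"slide": [0.05,0.005,0.01],"delta_rot": [0,0,0],"fingers": -0.3},{"slide": [0.05,0.005,0.01],"delta_rot": [0,0,0],"fingers": -0.3},{"slide": [0.03,0.003,0.01],"delta_rot": [0,0,0],"fingers": -0.3},{"slide": [0,0,0],"delta_rot": [0,0,0],"fingers": -0.3},{"slide": [0,0,0],"delta_rot": [0,0,0],"fingers": -0.3}])

```text
time: 8.45
tcp_pos: [0.5311, 0.1091, 0.0987]
tcp_rot: [0.797, -0.027, 0.602, 0.041]
contact_force: [-0.1, -1.0, -0.4]
opening: 0.0299
```

```bash
python3 st.py; python3 -c "
from h import *
for n in ['top','side']: cv2.imwrite(f'pics/g_{n}.png',cams.snapshot(n)[:,:,::-1])
a=cv2.imread('pics/g_top.png')[90:300,195:455];b=cv2.imread('pics/g_side.png')[120:330,130:390]
cv2.imwrite('pics/g.png',np.hstack([cv2.resize(a,(400,323)),cv2.resize(b,(400,323))]))
"
```

```text
t 8.45 tcp [0.5311 0.1091 0.0987] own [-0.0278  0.0751  0.0987] q [ 0.064  0.221  1.997  0.026  0.647 -1.622] F [-0.09 -1.04 -0.41] op 0.0299
rot units [ 0.0147 -0.2467 -0.0058]
```

View pics/g.png

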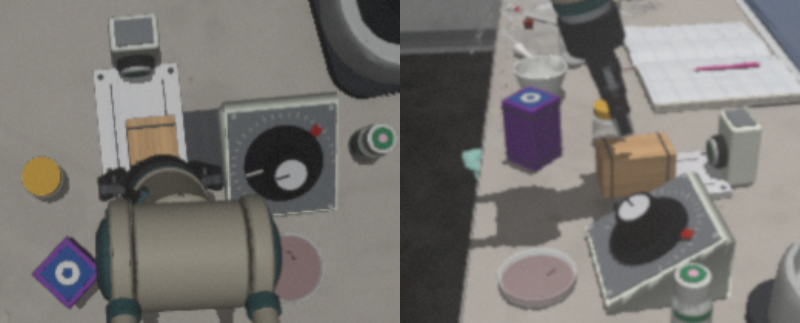

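Call:
jog_arm(steps=[{"slide": [0,0,0.25],"delta_rot": [0,0,0],"fingers": -0.3},{"slide": [0,0,0.25],"delta_rot": [0.005,-0.08,-0.002],"fingers": 0},{"slide": [-0.05,-0.27,0.05],"delta_rot": [0.005,-0.08,-0.002],"fingers": 0.5},{"slide": [-0.06,-0.27,0],"delta_rot": [0.005,-0.08,-0.002],"fingers": 1},{"slide": [-0.06,-0.27,-0.05],"delta_rot": [0,0,0],"fingers": 1},{"slide": [-0.06,-0.27,-0.05],"delta_rot": [0,0,0],"fingers": 1},{"slide": [-0.05,-0.28,-0.05],"delta_rot": [0,0,0],"fingers": 1},{"slide": [0,0,0],"delta_rot": [0,0,0],"fingers": 1}])

```text
time: 9.35
tcp_pos: [0.4971, -0.0578, 0.1464]
tcp_rot: [0.851, -0.023, 0.524, 0.037]
contact_force: [-0.3, -0.4, -1.0]
opening: 0.0853
```

```bash
python3 st.py; python3 -c "
from h import *
for n in ['top','side','wrist']: cv2.imwrite(f'pics/h_{n}.png',cams.snapshot(n)[:,:,::-1])
a=cv2.imread('pics/h_top.png')[90:300,195:455];b=cv2.imread('pics/h_side.png')[120:330,130:390]
cv2.imwrite('pics/h.png',np.hstack([cv2.resize(a,(400,323)),cv2.resize(b,(400,323))]))
for n in ['top','side','wrist']:
    R,o=campose(n)
    for t in ['block_center','target_face','dial_grip']:
        for r in models.mark_of(t,n)[:2]: print(n,t,round(r['confidence'],2),(R@np.array(r['position'])+o).round(4),'own',(Rv.T@(R@np.array(r['position'])+o-tv)).round(4))
"
```

```text
t 9.35 tcp [ 0.4971 -0.0578  0.1464] own [-0.0772 -0.0879  0.1464] q [-0.417  0.043  2.148  0.411  0.574 -2.379] F [-0.29 -0.44 -0.99] op 0.0853
rot units [ 0.0004 -0.0063  0.0084]
top block_center 0.8 [0.5484 0.1112 0.0402] own [-0.0103  0.0755  0.0402]
top block_center 0.73 [0.406  0.2127 0.0538] own [-0.1427  0.1898  0.0538]
top target_face 0.76 [0.4088 0.2118 0.103 ] own [-0.14    0.1887  0.103 ]
top target_face 0.6 [0.5974 0.1185 0.0428] own [0.0391 0.0782 0.0428]
top dial_grip 0.9 [ 0.5334 -0.0541  0.075 ] own [-0.0406 -0.0877  0.075 ]
side block_center 0.94 [0.5456 0.1091 0.0413] own [-0.0133  0.0737  0.0413]
side block_center 0.74 [0.4031 0.2121 0.0539] own [-0.1456  0.1895  0.0539]
side target_face 0.74 [0.4093 0.2098 0.1006] own [-0.1397  0.1866  0.1006]
side target_face 0.57 [0.5939 0.1115 0.0406] own [0.035  0.0716 0.0406]
side dial_grip 0.73 [ 0.5292 -0.0556  0.0742] own [-0.045  -0.0888  0.0742]
wrist block_center 0.67 [0.5522 0.1116 0.0408] own [-0.0065  0.0756  0.0408]
wrist dial_grip 0.94 [ 0.5351 -0.0518  0.0723] own [-0.0388 -0.0856  0.0723]
```

View pics/h.png

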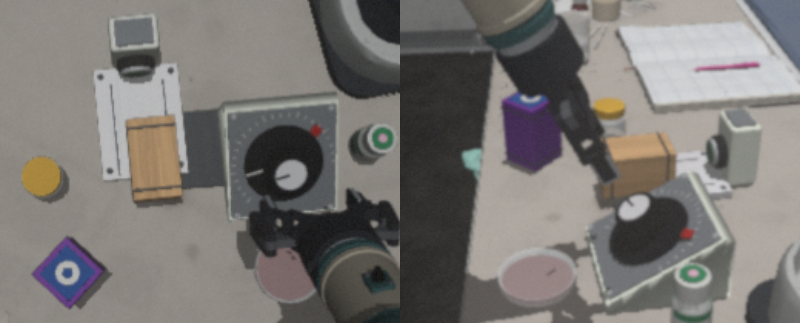

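View pics/h_wrist.png

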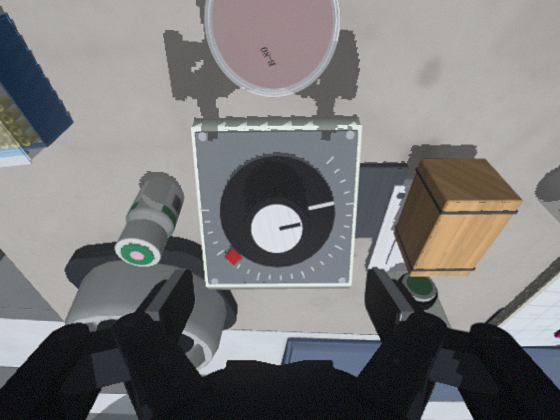

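```bash
python3 - <<'E'
import cv2
a=cv2.imread('pics/h_top.png')[150:240,240:330];cv2.imwrite('pics/h_tz.png',cv2.resize(a,None,fx=6,fy=6,interpolation=cv2.INTER_CUBIC))
E
```

```text
(no output)
```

View pics/h_tz.png

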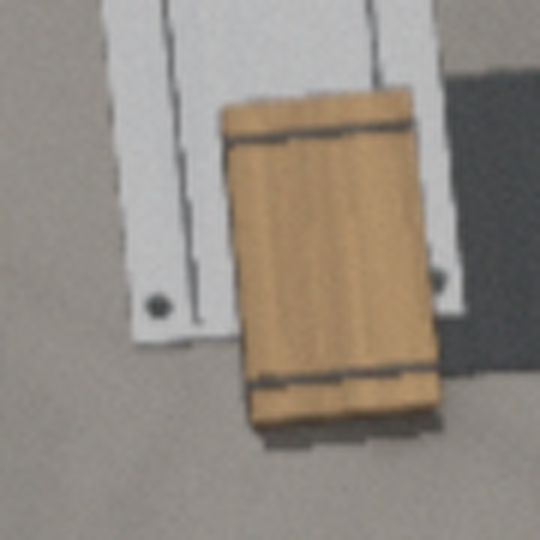

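```bash
python3 - <<'E'
from h import *
f=lambda u,v:(240+(u+.5)/6-.5,150+(v+.5)/6-.5)
for q in [(220,106),(411,90),(440,405),(252,420)]: print((Rv.T@(atz('top',f(*q),.072)-tv)).round(4))
g=lambda u,v:(195+(u+.5)/2.85-.5,90+(v+.5)/2.85-.5)
gs=lambda u,v:(180+(u+.5)/3.3-.5,170+(v+.5)/3.3-.5)
r=[ray('top',g(540,325)),ray('side',gs(338,279)),ray('wrist',(276,229))]
for k in ([0,1],[0,2],[1,2],[0,1,2]):
    x,e=tri([r[i] for i in k]);o=Rv.T@(x-tv)-CTR; print(k,(Rv.T@(x-tv)).round(4),np.round(e,4),'h',o@NZ,'up',o@UP,'y',o[1])
for n,q in [('wrist',(334,203)),('wrist',(310,208)),('wrist',(237,252)),('wrist',(233,257))]: print(q,dang(n,q))
E
```

```text
[0.0371 0.1051 0.072 ]
[0.037  0.0452 0.072 ]
[-0.0619  0.0454  0.072 ]
[-0.0614  0.1037  0.072 ]
[0, 1] [-0.0501 -0.0861  0.089 ] [0.0001 0.0001] h 0.04428363852084842 up 0.0011603599448377995 y -0.001096313131869156
[0, 2] [-0.05   -0.0861  0.0893] [0.0001 0.0001] h 0.044550328158723555 up 0.0014161962257982553 y -0.001096404171880505
[1, 2] [-0.0501 -0.0862  0.0893] [0.0002 0.0002] h 0.04454178425835588 up 0.0012446819642054298 y -0.001215437424643806
[0, 1, 2] [-0.05   -0.0861  0.0892] [0.0001 0.0002 0.0002] h 0.04443150709857099 up 0.0012846249681493027 y -0.0011374827297288559
(334, 203) (np.float64(-0.16369111436865355), np.float64(0.04932232517726583))
(310, 208) (np.float64(-0.12537236941966906), np.float64(0.02824711906196833))
(237, 252) (np.float64(2.3437205388479248), np.float64(0.053187570506122425))
(233, 257) (np.float64(2.3318362816707925), np.float64(0.05946574423075747))
```

```bash
sed -i 's/CTR=np.array(\[-.031,-.085,.049\])/CTR=np.array([-.0298,-.0861,.0496])/; s/h=.004/h=.008/' h.py; python3 - <<'E'
from h import *
f=lambda u,v:(195+(u+.5)/2.85-.5,90+(v+.5)/2.85-.5);g=lambda u,v:(180+(u+.5)/3.3-.5,170+(v+.5)/3.3-.5)
for q in [(456,325),(488,317),(579,250),(586,243)]: print(q,dang('top',f(*q)))
print(dang('side',g(443,340)))
for n,q in [('wrist',(334,203)),('wrist',(310,208)),('wrist',(237,252)),('wrist',(233,257))]: print(q,dang(n,q))
s,Rt=tipw()
for h in (.1,.012):
    t=V(CTR+NZ*h);print(h,t,(t-s['tcp_pos'])/.12)
E
for p in 0 -0.2 ; do python3 st.py $p; done
```

```text
(456, 325) (np.float64(-0.2047978733398706), np.float64(0.04942993920317604))
(488, 317) (np.float64(-0.23196173148642016), np.float64(0.027478700114223136))
(579, 250) (np.float64(2.342020337877223), np.float64(0.0496282486218313))
(586, 243) (np.float64(2.3459692321915213), np.float64(0.056075438635989974))
(np.float64(2.4398788234447863), np.float64(0.0524033480754235))
(334, 203) (np.float64(-0.2093783373373384), np.float64(0.050086579377058196))
(310, 208) (np.float64(-0.20543281327040436), np.float64(0.029304675560787675))
(237, 252) (np.float64(2.3627863077875655), np.float64(0.04976668219184847))
(233, 257) (np.float64(2.3482530917620963), np.float64(0.055930838787831026))
0.1 [ 0.49888926 -0.05574332  0.13870065] [ 0.00967363 -0.01922412 -0.06786065]
0.012 [ 0.53866677 -0.05202236  0.06029208] [ 0.34115284  0.01178388 -0.72126544]
t 9.95 tcp [ 0.4977 -0.0534  0.1468] own [-0.0761 -0.0837  0.1468] q [-0.408  0.042  2.148  0.411  0.575 -2.377] F [0.13 0.63 0.01] op 0.0854
rot units [-0.0003 -0.006  -0.0014]
t 9.95 tcp [ 0.4977 -0.0534  0.1468] own [-0.0761 -0.0837  0.1468] q [-0.408  0.042  2.148  0.411  0.575 -2.377] F [0.13 0.63 0.01] op 0.0854
rot units [-0.1149 -0.0168  0.2257]
```

Call:
jog_arm(squeeze=35, steps=[{"slide": [0.01,-0.019,-0.068],"delta_rot": [0,-0.005,0],"fingers": 1},{"slide": [0,0,0],"delta_rot": [0,0,0],"fingers": 1},{"slide": [0.066,0.006,-0.131],"delta_rot": [0,0,0],"fingers": 1},{"slide": [0.066,0.006,-0.131],"delta_rot": [0,0,0],"fingers": 1},{"slide": [0.066,0.006,-0.131],"delta_rot": [0,0,0],"fingers": 1},{"slide": [0.066,0.006,-0.131],"delta_rot": [0,0,0],"fingers": 1},{"slide": [0.066,0.006,-0.131],"delta_rot": [0,0,0],"fingers": 1},{"slide": [0,0,0],"delta_rot": [0,0,0],"fingers": 1}])

```text
time: 10.75
tcp_pos: [0.5382, -0.0523, 0.0584]
tcp_rot: [0.851, -0.023, 0.524, 0.04]
contact_force: [-0.4, 0.2, -0.6]
opening: 0.0854
```

```bash
python3 st.py; python3 -c "
from h import *
for n in ['wrist','side']: cv2.imwrite(f'pics/i_{n}.png',cams.snapshot(n)[:,:,::-1])
b=cv2.imread('pics/i_side.png')[170:350,180:380]
cv2.imwrite('pics/i.png',np.hstack([cv2.resize(cv2.imread('pics/i_wrist.png'),(430,323)),cv2.resize(b,(359,323))]))
s,Rt=tipw();print((V(CTR+NZ*.012)-s['tcp_pos'])/.12)
"
```

```text
t 10.75 tcp [ 0.5382 -0.0523  0.0584] own [-0.0357 -0.0863  0.0584] q [-0.363  0.247  2.207  0.666  0.33  -2.623] F [-0.45  0.22 -0.63] op 0.0854
rot units [-0.0025 -0.0049  0.0003]
[0.00226918 0.00422117 0.00222548]
```

View pics/i.png

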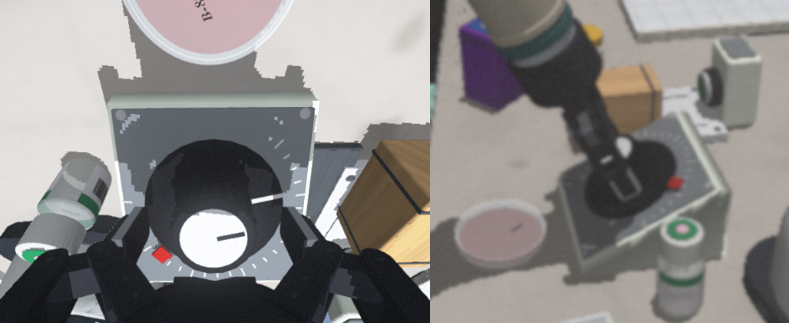

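Call:
jog_arm(squeeze=35, steps=[{"slide": [0.002,0.004,0.002],"delta_rot": [0,0,0],"fingers": -1},{"slide": [0,0,0],"delta_rot": [0,0,0],"fingers": -1},{"slide": [0,0,0],"delta_rot": [0,0,0],"fingers": -1},{"slide": [0,0,0],"delta_rot": [0,0,0],"fingers": -1},{"slide": [0,0,0],"delta_rot": [0,0,0],"fingers": -1},{"slide": [0,0,0],"delta_rot": [0.0804,0.0075,-0.1584],"fingers": -1},{"slide": [0,0,0],"delta_rot": [0.0804,0.0075,-0.1584],"fingers": -1},{"slide": [0,0,0],"delta_rot": [0.0804,0.0075,-0.1584],"fingers": -1}])

```text
time: 11.65
tcp_pos: [0.5389, -0.0532, 0.0614]
tcp_rot: [0.838, 0.155, 0.518, -0.071]
contact_force: [-4.4, -2.8, 4.9]
opening: 0.0492
```

```bash
python3 st.py 0.419; python3 -c "
from h import *
cv2.imwrite('pics/j_wrist.png',cams.snapshot('wrist')[:,:,::-1]);print(manip.observe()['moment'])"
```

```text
t 11.65 tcp [ 0.5389 -0.0532  0.0614] own [-0.0352 -0.0872  0.0614] q [-0.364  0.241  2.206  0.664  0.33  -2.197] F [-4.43 -2.77  4.85] op 0.0492
rot units [-0.0013  0.0017  0.0066]
[-0.33469145  0.49883476 -0.20592378]
```

View pics/j_wrist.png

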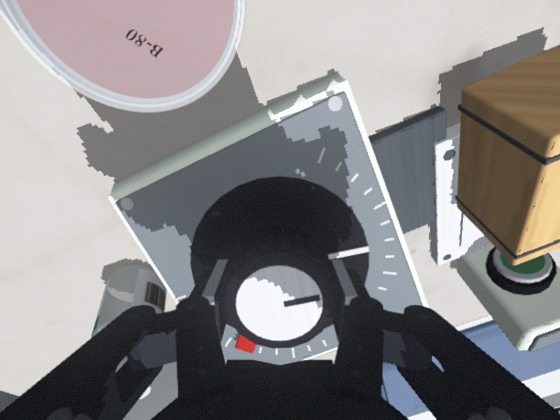

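Call:
jog_arm(steps=[{"slide": [0,0,0],"delta_rot": [0.0804,0.0075,-0.1584],"fingers": -1},{"slide": [0,0,0],"delta_rot": [0.0804,0.0075,-0.1584],"fingers": -1},{"slide": [0,0,0],"delta_rot": [0.0804,0.0075,-0.1584],"fingers": -1},{"slide": [0,0,0],"delta_rot": [0.0804,0.0075,-0.1584],"fingers": -1},{"slide": [0,0,0],"delta_rot": [0.0804,0.0075,-0.1584],"fingers": -1},{"slide": [0,0,0],"delta_rot": [0.0804,0.0075,-0.1584],"fingers": -1},{"slide": [0,0,0],"delta_rot": [0.0804,0.0075,-0.1584],"fingers": -1},{"slide": [0,0,0],"delta_rot": [0.0804,0.0075,-0.1584],"fingers": -1},{"slide": [0,0,0],"delta_rot": [0.0804,0.0075,-0.1584],"fingers": -1},{"slide": [0,0,0],"delta_rot": [0.0804,0.0075,-0.1584],"fingers": -1},{"slide": [0,0,0],"delta_rot": [0.0804,0.0075,-0.1584],"fingers": -1},{"slide": [0,0,0],"delta_rot": [0.0804,0.0075,-0.1584],"fingers": -1},{"slide": [0,0,0],"delta_rot": [0.0804,0.0075,-0.1584],"fingers": -1},{"slide": [0,0,0],"delta_rot": [0.0804,0.0075,-0.1584],"fingers": -1}])

```text
time: 13.1
tcp_pos: [0.5379, -0.0533, 0.0609]
tcp_rot: [0.34, 0.782, 0.23, -0.469]
contact_force: [-6.8, -6.6, 7.1]
opening: 0.049
```

```bash
python3 st.py 2.374; python3 -c "
from h import *
cv2.imwrite('pics/k_wrist.png',cams.snapshot('wrist')[:,:,::-1]);a=cams.snapshot('top')[:,:,::-1];cv2.imwrite('pics/k_top.png',cv2.resize(a[90:300,195:455],None,fx=2.85,fy=2.85,interpolation=cv2.INTER_CUBIC))"
```

```text
t 13.1 tcp [ 0.5379 -0.0533  0.0609] own [-0.0361 -0.0873  0.0609] q [-0.365  0.241  2.209  0.67   0.328 -0.249] F [-6.82 -6.63  7.14] op 0.049
rot units [-0.0009  0.0021  0.0064]
```

View pics/k_wrist.png

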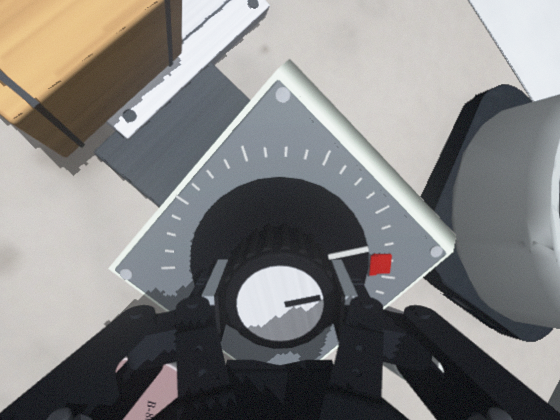

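View pics/k_top.png

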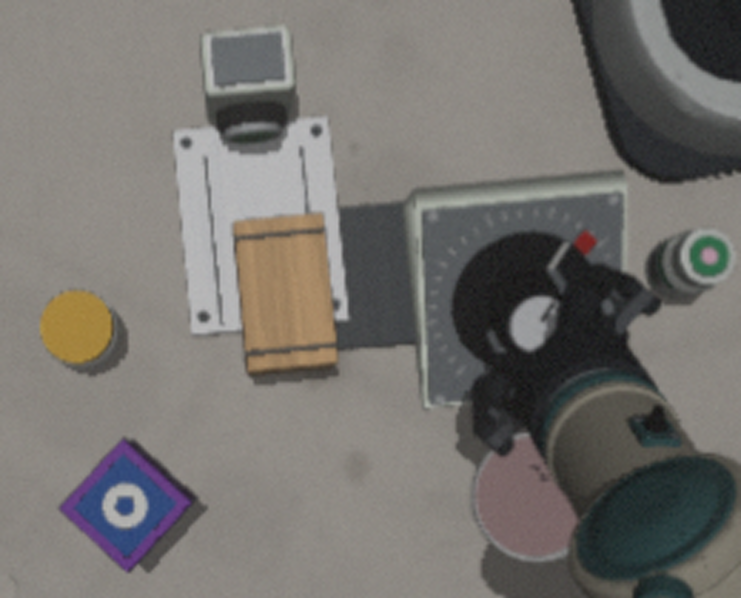

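```bash
python3 -c "
from h import *
for q in [(368,248),(332,257),(370,263),(380,264)]: print(q,dang('wrist',q))
"
```

```text
(368, 248) (np.float64(2.175337591916821), np.float64(0.04954854044488555))
(332, 257) (np.float64(2.2210577872482107), np.float64(0.02951834935706664))
(370, 263) (np.float64(2.359117255012902), np.float64(0.05050362158385791))
(380, 264) (np.float64(2.3720969595601575), np.float64(0.056142760136487925))
```

Call:
jog_arm(steps=[{"slide": [0,0,0],"delta_rot": [0.049,0.0046,-0.0967],"fingers": -1},{"slide": [0,0,0],"delta_rot": [0.049,0.0046,-0.0967],"fingers": -1},{"slide": [0,0,0],"delta_rot": [0,0,0],"fingers": -1},{"slide": [0,0,0],"delta_rot": [0,0,0],"fingers": -1}])

```text
time: 13.6
tcp_pos: [0.5379, -0.0532, 0.0609]
tcp_rot: [0.274, 0.807, 0.191, -0.487]
contact_force: [-7.6, -6.2, 7.0]
opening: 0.0492
```

```bash
python3 st.py 2.544; python3 -c "
from h import *
cv2.imwrite('pics/l_wrist.png',cams.snapshot('wrist')[:,:,::-1])"
```

```text
t 13.6 tcp [ 0.5379 -0.0532  0.0609] own [-0.0361 -0.0872  0.0609] q [-0.365  0.241  2.209  0.67   0.328 -0.083] F [-7.64 -6.16  7.03] op 0.0492
rot units [0.0016 0.0023 0.0014]
```

View pics/l_wrist.png

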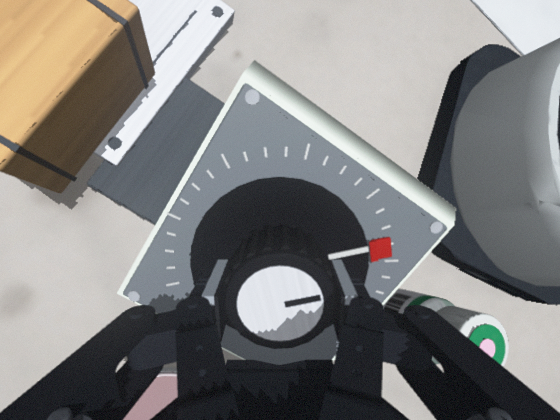

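Call:
jog_arm(steps=[{"slide": [0,0,0],"delta_rot": [0,0,0],"fingers": 0.8},{"slide": [0,0,0],"delta_rot": [0,0,0],"fingers": 0.8},{"slide": [0,0,0],"delta_rot": [0,0,0],"fingers": 0.8},{"slide": [0,0,0],"delta_rot": [0,0,0],"fingers": 0.8},{"slide": [-0.075,-0.007,0.149],"delta_rot": [0,0,0],"fingers": 0.8},{"slide": [-0.075,-0.007,0.149],"delta_rot": [0,0,0],"fingers": 0.8},{"slide": [-0.075,-0.007,0.149],"delta_rot": [0,0,0],"fingers": 0.8},{"slide": [-0.075,-0.007,0.149],"delta_rot": [0,0,0],"fingers": 0.8},{"slide": [-0.075,-0.007,0.149],"delta_rot": [0,0,0],"fingers": 0.8},{"slide": [-0.1,0,0.2],"delta_rot": [0,0,0],"fingers": 0.8},{"slide": [-0.1,0,0.2],"delta_rot": [0,0,0],"fingers": 0.8},{"slide": [-0.1,0,0.2],"delta_rot": [0,0,0],"fingers": 0.8},{"slide": [0,0,0],"delta_rot": [0,0,0],"fingers": 0.8},{"slide": [0,0,0],"delta_rot": [0,0,0],"fingers": 0.8}])

```text
time: 15.05
tcp_pos: [0.4577, -0.0565, 0.2219]
tcp_rot: [0.274, 0.807, 0.191, -0.486]
contact_force: [-0.1, -1.0, -0.4]
opening: 0.0772
```

```bash
python3 st.py 2.544; python3 -c "
from h import *
cv2.imwrite('pics/m_wrist.png',cams.snapshot('wrist')[:,:,::-1]);a=cams.snapshot('top')[:,:,::-1];cv2.imwrite('pics/m_top.png',cv2.resize(a[90:300,195:455],None,fx=2.85,fy=2.85,interpolation=cv2.INTER_CUBIC))"
```

```text
t 15.05 tcp [ 0.4577 -0.0565  0.2219] own [-0.1163 -0.083   0.2219] q [-0.473 -0.117  2.078  0.346  0.804  0.213] F [-0.06 -0.95 -0.41] op 0.0772
rot units [0.0002 0.0027 0.0007]
```

View pics/m_wrist.png

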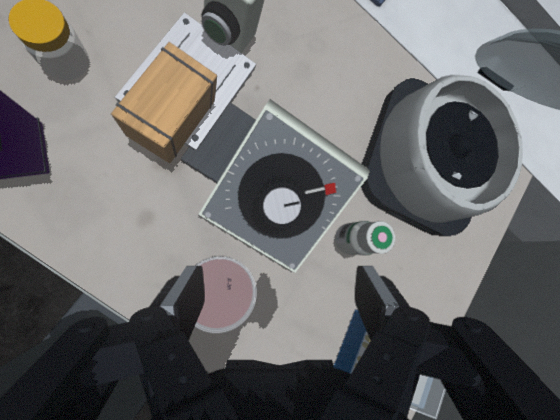

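View pics/m_top.png

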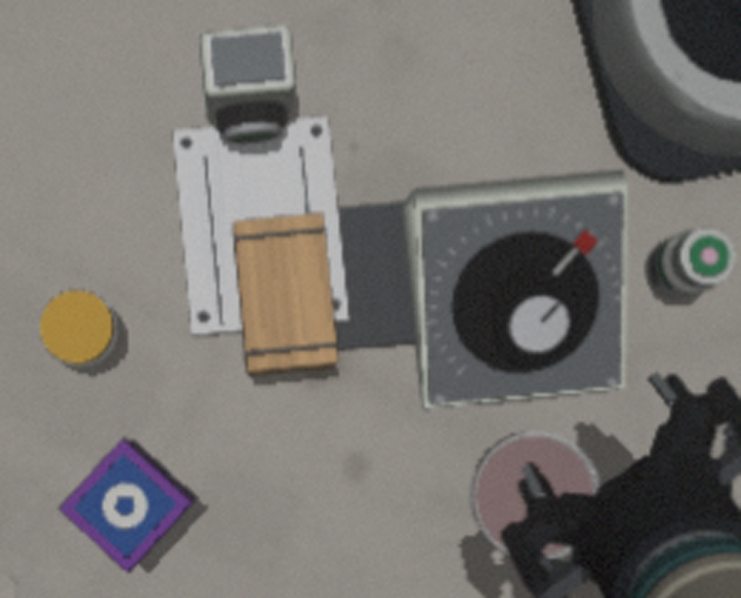

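```bash
python3 -c "
from h import *
own=lambda X:(Rv.T@(X-tv)).round(4)
for q in [(172,45),(216,81),(157,147),(114,112)]: print('block',own(atz('wrist',q,.072)))
for q in [(115,97),(186,13),(255,66)]: print('plate',own(atz('wrist',q,.012)))
for q in [(324,188),(308,192),(325,188),(331,188)]: print(dang('wrist',q))
f=lambda u,v:(195+(u+.5)/2.85-.5,90+(v+.5)/2.85-.5)
for q in [(576,250),(556,273),(579,250),(586,243)]: print(q,dang('top',f(*q)))
f=lambda u,v:(195+(u+.5)/2.85-.5,90+(v+.5)/2.85-.5)
for t in ['jar_mid','bottle_mid','dish_mid']:
  R,o=campose('top');print(t,[(R@np.array(r['position'])+o).round(4) for r in models.mark_of(t,'top')[:1]])
"
```

```text
block [0.0324 0.0972 0.072 ]
block [0.0277 0.0408 0.072 ]
block [-0.0671  0.0483  0.072 ]
block [-0.061   0.0995  0.072 ]
plate [-0.0324  0.1366  0.012 ]
plate [0.1117 0.1359 0.012 ]
plate [0.1084 0.0287 0.012 ]
(np.float64(2.3552910499802753), np.float64(0.04819922351583272))
(np.float64(2.394327079073368), np.float64(0.029764287024382628))
(np.float64(2.359579897657646), np.float64(0.04930775944823637))
(np.float64(2.381738374951715), np.float64(0.05597696463291049))
(576, 250) (np.float64(2.309629710634213), np.float64(0.04838106755533439))
(556, 273) (np.float64(2.3164428171032205), np.float64(0.028334813010183795))
(579, 250) (np.float64(2.342020337877223), np.float64(0.0496282486218313))
(586, 243) (np.float64(2.3459692321915213), np.float64(0.056075438635989974))
jar_mid [array([0.5189, 0.2489, 0.035 ])]
bottle_mid [array([ 0.5743, -0.1697,  0.0427])]
dish_mid [array([ 0.4127, -0.066 ,  0.0071])]
```

```bash
python3 -c "
from h import *
for n,(a,b,c,d) in dict(top=(125,230,245,330),side=(185,265,255,355)).items():
    im=np.mean([cams.snapshot(n).astype(float) for _ in range(5)],0);cv2.imwrite(f'pics/avg_{n}.png',im[:,:,::-1])
    z=cv2.resize(im[a:b,c:d,::-1],None,fx=7,fy=7,interpolation=cv2.INTER_CUBIC);cv2.imwrite(f'pics/n_{n}.png',np.clip(z*1.3,0,255))
im=cv2.imread('pics/m_wrist.png')[0:170,90:270];cv2.imwrite('pics/n_wrist.png',cv2.resize(im,None,fx=3.5,fy=3.5,interpolation=cv2.INTER_CUBIC))
"
```

```text
[ WARN:0@5.703] global loadsave.cpp:1063 imwrite_ Unsupported depth image for selected encoder is fallbacked to CV_8U.
```

View pics/n_top.png

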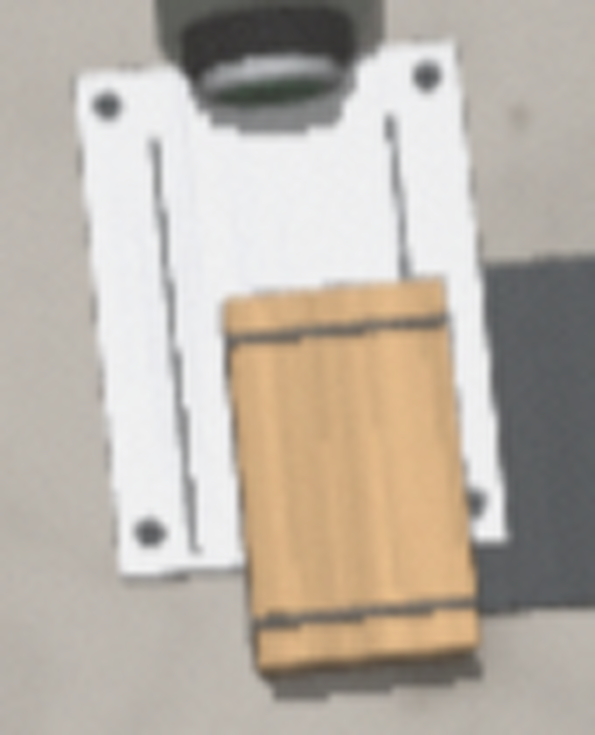

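View pics/n_side.png

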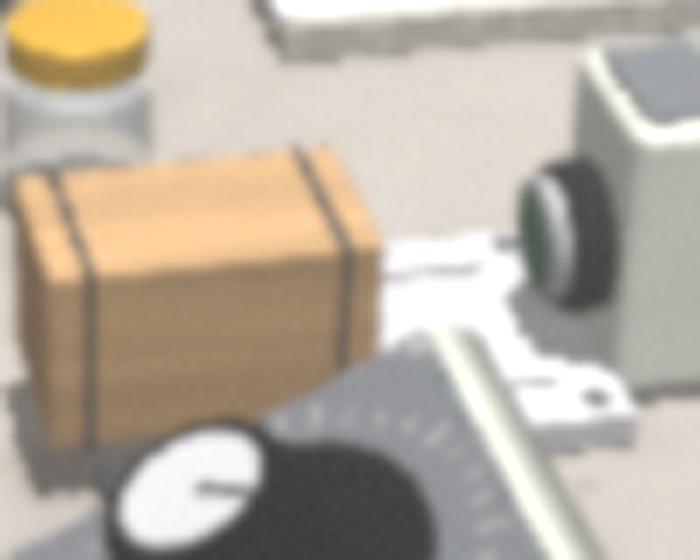

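View pics/n_wrist.png

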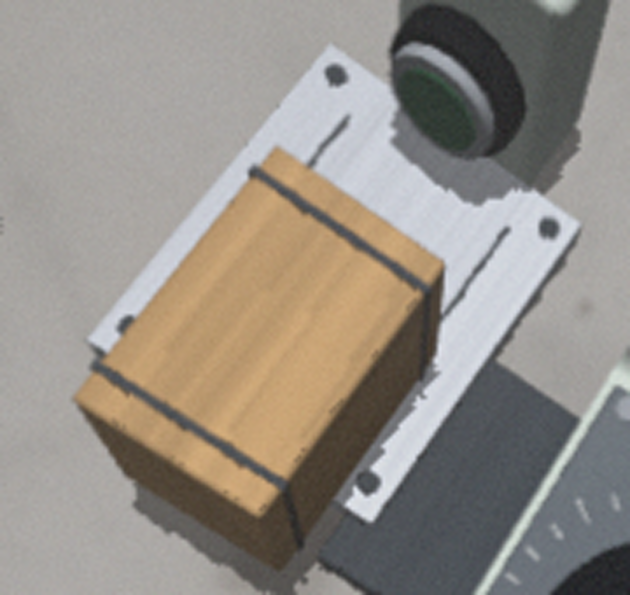

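```bash
python3 -c "
from h import *
from scipy.optimize import least_squares
own=np.array([[.115,.14,.012],[.115,.03,.012],[-.03,.03,.012],[-.03,.14,.012]])
D=dict(top=((7,245,125),[(78,73),(455,41),(508,541),(121,577)],[(223,300),(443,278),(479,645),(259,669)]),
 wrist=((3.5,90,0),[(333,43),(581,225),(372,522),(89,344)],[(278,147),(443,265),(262,516),(76,399)]))
for n,((k,a,b),pl,bl) in D.items():
    f=lambda q:np.array([(a+(u+.5)/k-.5,b+(v+.5)/k-.5) for u,v in q])
    P=f(pl);B=f(bl)
    def W(X,x): return X@Ro.from_euler('z',x[2]).as_matrix().T+[x[0],x[1],0]
    r=least_squares(lambda x:(proj(n,W(own,x))-P).ravel(),p);print(n,r.x.round(4),r.fun.round(2))
    # block: own pose cx,cy,yaw,  top z .072
    def bc(y):
        c=np.array([[.05,.03],[.05,-.03],[-.05,-.03],[-.05,.03]]);c=c@np.array([[np.cos(y[2]),np.sin(y[2])],[-np.sin(y[2]),np.cos(y[2])]])+y[:2]
        return np.c_[c,np.full(4,.072)]
    q=least_squares(lambda y:(proj(n,W(bc(y),r.x))-B).ravel(),[-.01,.075,0]);print(' block own',q.x.round(4),'target x',(q.x[0]+.05*np.cos(q.x[2])).round(4),q.fun.round(2))
"
```

```text
top [0.5666 0.037  0.0978] [-0.37  0.12  0.43 -0.18  0.04  0.05 -0.09  0.01]
 block own [-0.0129  0.0749  0.0049] target x 0.0371 [-0.32 -0.31  0.12 -0.2   0.47  0.4  -0.27  0.11]
wrist [0.5658 0.0341 0.1041] [-0.6  -0.03  0.91 -0.23  0.5   0.99 -0.6  -0.78]
 block own [-0.0125  0.0749  0.0013] target x 0.0375 [-0.29 -1.27  2.12 -0.73  0.23  1.47 -1.6   0.27]
```

```bash
python3 -c "
from h import *
print(manip.observe()['time'],manip.close_job())"
```

```text
the job is handed in; nothing more can be done
15.8 None
```

I've finished both parts and handed the job in at 15.8 s. The tool gave no verdict, so these are my own measurements.

- **Block:** I slid it upright against the step and tipped it over at about 80 mm height. It lies flat and square on the stage, within about 0.005 rad. The target face is at own x ≈ 0.037 m, from both the top and wrist pictures; the limit is 0.03. The block centre is at own y ≈ 0.075 m and about 41 mm high.
- **Overhang:** the block slid back as it fell, so its rear end sticks out about 32 mm in front of the step. I left it there because the 7 mm margin was well above the measuring error.
- **Dial:** I turned it about 2.54 rad in one grasp. The pointer reads 2.31 to 2.36 rad and the tab 2.34 to 2.36, so they agree to about 0.03 rad (limit about 0.12).
- **Other things:** the jar, bottle and dish measured within about 3 mm of where they started, which is measuring noise. The gripper was open and clear of everything at hand-in.

**Checks that disagreed:**
- My first estimate of the target face from the wrist picture gave only 0.028 to 0.032 m, with the stage plate shifted the same way. Refitting it against the plate gave 0.037 m.
- I never saw the blue face directly after the tip. That it faces the lens follows from the way the block fell and from the target-face detections (own x 0.035 to 0.039 m).

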